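Lock a book in the wedge press

ROBOT

A 6-joint arm with a two-finger parallel gripper is mounted at the origin on the work surface. World frame = base frame: x ahead of the robot, y to its left, z up, the work surface at z = 0. Lengths are in mm, angles in rad, forces in N, time in s.
With the tool pointing down it reaches from about 350 to 775 mm from the base axis. Payload 7.3 kg.
Tool frame: the origin (TCP) lies between the finger pads; the fingertips stand 22 mm ahead of it and the grasp point (between the pads) lies 3 mm ahead of it; z points along the fingers, x is the direction in which the jaws open and shut, and the axes are right-handed (so a half turn about z gives the same grasp; the last joint's range is limited). The gripper opens to 92 mm and grips with 3 to 60 N. Pads are 19 mm wide; open, the fingers measure 130 mm over their backs; the gripper's body (75 mm by 190 mm) begins 47 mm behind the grasp point.
Start: joints at [0.964, 0.342, 1.524, -0, 1.275, -0.146], TCP at [233.437, 470.266, 248.741] pointing down, gripper open.
Joint ranges: [-2.53, 2.53], [-0.77, 2.02], [0.04, 2.7], [-1, 4.14], [0.28, 2.66], [-3.11, 3.11]. Speed limits (rad/s): [2.57, 2.57, 3.14, 3.14, 3.14, 3.14].

INTERFACE

Orientations are given as [roll, pitch, yaw] about the fixed x, y, z axes, in that order (R = Rz(yaw) Ry(pitch) Rx(roll)).
In Python, from plant import * gives the robot as it stands. The module is installed in compiled form; this text tells all that it offers.
- The arm moves only by the shell command python3 -m handwheel 'ROWS' [OPENING]. ROWS is a JSON object of lists of equal length, an entry for each row: "translation": the shift along the world's x, y, z in units of 15 cm (1.0 is 15 cm), a list of three; "twist": the turn about the world's z in units of 90 degrees (1.0 is 90 degrees). In form: {"translation": [[tx, ty, tz], ...], "twist": [twist, ...]}. A call has exactly 8 rows; each row shifts and turns the pose as measured when the row begins; what a row does not reach is not made up. A row lasts 1/8 s, in which the tool goes at most 62.5 mm and 10.7 degrees, less where a joint would pass 70% of its speed; a pose out of reach is approached as far as the arm can. A call with a number of a shift or a turn outside -1 to 1 is refused whole. A call with a gripper value outside its range is refused whole. OPENING is the closure in counts, from 0 (fully open) to 255 (shut), set as the call begins (- or left out, the last holds). The fingers move at their own pace and stop on an object; the grip force is fixed at half the most. Time passes only in rows, so rows that do not move let the fingers close, or fill a call up. It gives the time, the measured TCP pose, the force and the opening at its end, in the units of the state.
- get_obs(): the state, without advancing time (a new reading comes with each control period).
- capture(name): name is "side" or "top" or "wrist"; returns a dict with "img" (480x640x3 uint8, red, green, blue), "vertical_fov" (degrees; the focal length in pixels is half the picture's height over the tangent of half this angle, whatever the lens; pixels are square), "cx", "cy" (the principal point, pixels), "distortion" ([k1, k2, p1, p2, k3] as OpenCV has them; the pictures are not rectified), "world_from_camera" (4x4, takes a point from camera to world coordinates). Camera axes: x right, y up, looking along -z (the intrinsics and any distortion apply to the point x, -y, -z); pixel columns grow to the right and rows downward; lengths in mm; the calibration is good to about 2 mm. A picture is of the moment at which its call begins. There is no depth.
- close_job(): hands the job in, once; it reports no verdict.
Trained networks look in the newest picture that a camera, given by its name, has taken for a name from the list of things; names that differ only in an ending like _2 or _b are one class to them, and where a whole thing is asked for, a point or a joint stands for the part that bears it (a point fixed in the world has none). Each returns a list of dicts, best first, with "score" (0 to 1); they miss things now and then, are a little off and sometimes report something else, mostly with a low value. They report only what shows in the picture. A call takes as long as a camera call. They do not tell look-alikes from the thing itself.
- search_frame(camera, label): "position" ([x, y, z] in mm, in the coordinates of the camera as it stood for that picture, good to about 4 mm: the middle of the surface that is visible of it).
- spot_point(camera, label): "position" ([x, y, z] in mm, in the coordinates of the camera as it stood for that picture, good to about 4 mm: a listed point, or the origin of a listed thing).
The state is a dict: "time": time; "joint_positions": joint angles; "dq": joint speeds; "tau": joint torques, N m; "tool_pos": TCP position; "tcp_rot": TCP orientation; "contact_force": force on the tool from outside, world axes, zero at the start; "moment": the same for the moment, N m; "grip_width": finger opening in mm.
Only numpy, scipy, OpenCV 4.12 (cv2) and the standard library are available. Lean on these libraries where they do the work, as an engineer would, in place of code of your own. Each camera call takes 0.05 s, during which the arm holds its last target.

TASK

Clamp the book that stands in the wooden wedge press, spine up, ready for its spine to be tooled: slide the press's moving cheek forward so that it closes the book up against the back board, and run the thumb wedge, thin end first, in between the ramp and the cheek. Push the wedge firmly along the ramp until it jams, so that the cheek holds the book fast by itself, and let go. Leave the other things on the bench where they are.

Things in the scene. Friction and masses are not known exactly. Their poses are not given: they have to be found in the camera images.
- press: Wooden wedge press: a plywood base 260 x 340 x 18 mm fixed on the bench. Origin: centre of its underside; base top at z = 18. x points from the moving cheek to the back board, that is towards the robot (within 13 degrees); y along the cheeks to the robot's right; z up. 'Press' coordinates in mm below are in this frame.
- cheek (a joint): Slide of the moving cheek along the press's +x, towards the robot (m): 0 = drawn right back, grows as it closes on the book, end stop 0.034. It touches the book, home against the back board, between 0.018 and 0.026 (the back board is bolted in various places); its springy cork lining then gives (8 N per mm, up to 4 mm). It slides at 2.5 N and stays where left; moving cheek and book takes about 8 N.
- rail_mid (a point): Middle of the outer (-x, away from the robot) face of the pull rail on the moving cheek, press z = 129. The cheek is an upright beech board, 24 thick, 280 long (y -140 to 140), top at z = 150. The rail, 30 deep, 42 high (z 108 to 150), runs all along its outer face and overhangs the wedge's channel: 90 mm are free below it. Push the rail's outer face to close the cheek.
- cheek_heel (a point): Foot of the moving cheek's outer (-x) face, at press y = 0, z = 36; moves with the cheek. This upright face runs along y, 30 mm in from the rail's outer face; it is the straight side of the wedge's channel.
- ramp: Ramp: a straight beech cleat 38 x 232 x 30 mm (press z 18 to 48) bolted askew to the base; origin: centre of its underside. Its upright face towards the cheek, from press y = -130 to 100, lies at press x = -37.75 + y/8 (mm). So the channel between it and the cheek is widest at its -y end (the robot's left), where the wedge goes in, and narrows 1 in 8 towards +y.
- back_board: Fixed upright beech board on the press, on the robot's side, 25 thick, 280 long, top at press z = 150, gussets behind. Origin: middle of the foot of its -x face, against which the book is pressed. Axes as the press.
- book_center (a point): Centre of the hardback book standing in the press on its fore-edge, spine up: 38 thick (x), 180 long (y), 155 high, about 0.75 kg, loose between moving cheek and back board. Axes nearly those of the press.
- wedge_tab (a point): Middle of the upright thumb tab of the loose beech wedge, 58 mm above the wedge's underside. Tab: 18 (x) x 32 (y) x 40 mm high, its foot on the wedge's top, 36 mm up; pinch it on its ends, along y. +y points to the thin end, z up. The wedge lies flat left of the press. As the rail overhangs the channel, the hand must lean 30 to 45 degrees out, to the press's -x, to bring the tab in under it.
- wedge: The same wedge, waxed, about 0.16 kg, 140 long, 36 high. Origin: middle of its underside; tab middle at (-10, -45, 58). Straight upright face at x = 18 (goes against the cheek); tapered face on the -x side (goes against the ramp), at x = -9 at the thin end (y = 70), -26.5 at the thick end (y = -70): 1 in 8, as the ramp.
- glue_jar: White jar, 68 mm wide, 100 high. Leave.
- bone_folder: Flat bone folder, 165 x 24 x 5 mm. Leave.
- glue_brush: Flat brush, 200 mm long. Leave.
- hammer: Hammer, 250 mm long. Leave.
- press_weight: Iron weight with a handle, 120 x 75 x 92 mm. Leave.
- book_low: Thick closed book lying flat, 170 x 240 x 45 mm. Leave.
- book_top: Book lying on the thick one, 150 x 210 x 32 mm. Leave.
- rule: Steel rule, 300 x 32 x 4 mm. Leave.
- ramp_seat (a point): Point on the ramp's face at press y = 0, half-way up. When all slack is taken up, the wedge's origin lies 18 mm short (-x) of the cheek's outer face, at press y = 8 * (cheek_heel's press x + 2) mm. As the cork yields, jamming the book fast takes a steady push along +y of 15 to 20 N, which carries the wedge some 10 to 20 mm on; with 10 N or less it stays too loose.
- wedge_tip (a point): Middle of the wedge's thin end, 18 mm above its underside, at (4.5, 70, 18) in the wedge's frame.
Not all that is in view belongs to the job. Leave any orange or purple look-alike of the part that bears book_center alone.

How it is judged:
By the outcome, as a careful person would: the job done as asked, in the order asked, and still so for the second after the job is handed in, with the robot touching nothing.
It also fails if it takes over 70 s, if anything falls off the work surface, if the arm or the gripper's body presses on something with over 40 N, if the wrist force passes 120 N, or if a joint passes its speed limit or range.

## Working session

There is one attempt and no reset: what is moved stays moved. The work goes in short steps, Python scripts to look and compute and a shell command to move; the robot and the scene stay as the last step left them, time stands still between calls to the robot, and variables do not carry over. Pictures are saved under pics/ and viewed, and the job is handed in when it is done.

```bash
mkdir -p pics; cat > h.py <<'E'
from plant import *
import numpy as np, cv2
def shot(cam,fn=None):
    c=capture(cam)
    if fn: cv2.imwrite('pics/'+fn,c['img'][:,:,::-1])
    return c
def K(c):
    f=240/np.tan(np.radians(c['vertical_fov'])/2)
    return np.array([[f,0,c['cx']],[0,f,c['cy']],[0,0,1.]])
def w(c,p): 
    T=np.array(c['world_from_camera']); return T[:3,:3]@np.array(p)+T[:3,3]
def pix(c,P):
    T=np.linalg.inv(np.array(c['world_from_camera'])); q=T[:3,:3]@np.array(P,float)+T[:3,3]
    q=q*[1,-1,-1]
    r,_=cv2.projectPoints(q.reshape(1,1,3),np.zeros(3),np.zeros(3),K(c),np.array(c['distortion'],float)); return r.ravel()
def atz(c,uv,z):
    n=cv2.undistortPoints(np.array([[uv]],float),K(c),np.array(c['distortion'],float)).ravel()
    T=np.array(c['world_from_camera']); d=T[:3,:3]@np.array([n[0],-n[1],-1]); o=T[:3,3]
    return o+d*(z-o[2])/d[2]
E
python3 - <<'E'
from h import *
np.set_printoptions(precision=1,suppress=True)
o=get_obs();print(o)
for cam in ['top','side','wrist']:
    c=shot(cam,cam+'0.png');print(cam,c['vertical_fov'],np.array(c['world_from_camera'])[:3,3])
    if cam=='wrist': continue
    for l in ['press','rail_mid','cheek_heel','back_board','book_center','wedge_tab','wedge','wedge_tip','ramp','ramp_seat']:
        for r in spot_point(cam,l)[:3]:
            P=w(c,r['position']);print(l,round(r['score'],2),P,pix(c,P))
print(get_obs()['time'])
E
```

```text
{'time': 0.0, 'joint_positions': array([ 1. ,  0.3,  1.5, -0. ,  1.3, -0.1]), 'dq': array([-0., -0.,  0.,  0.,  0.,  0.]), 'tau': array([  0. , -43.1, -24.4,   0.1,   0.1,  -0. ]), 'tool_pos': array([233.2, 469.9, 248. ]), 'tcp_rot': array([-3.1,  0. ,  1.1]), 'contact_force': array([-0.3, -0. ,  0.3]), 'moment': array([-0., -0.,  0.]), 'grip_width': 91.7264067397986}
top 46.32162110533374 [ 144.   -40.6 1464.9]
press 0.91 [495.6 -93.7  -1. ] [336.3 223.8]
press 0.51 [ 464.2 -102.3   93.4] [340.9 227.6]
rail_mid 0.58 [548.8 -90.1 128. ] [338.9 191. ]
back_board 0.91 [432.9 -99.2  18.2] [337.3 245.4]
book_center 0.81 [ 175.  -317.6   77.6] [421.4 350.9]
book_center 0.68 [ 464.9 -100.2   94.3] [340.1 227.1]
book_center 0.6 [359.1 248.6  75.5] [198.5 259.7]
wedge_tab 0.62 [550.7 305.3  54.6] [187.2 187.7]
wedge_tab 0.48 [ 542.6 -330.3   -2.2] [424.5 213.4]
wedge 0.9 [548.9 255.5  -0.1] [209.4 195.4]
wedge_tip 0.69 [565.6 190.2  17.1] [233.  189.4]
ramp 0.68 [551.8 302.7  57.9] [187.9 187. ]
ramp 0.21 [546.2 256.7  -1.5] [208.9 196.5]
side 46.449160114821446 [  58.4 -775.3 1567.1]
press 0.74 [493.6 -93.6   0.2] [341.1 281.4]
press 0.68 [666.1   7.1  -1.2] [370.4 234.7]
rail_mid 0.95 [550.9 -89.5 129.2] [357.7 251.8]
cheek_heel 0.58 [464.7 -99.7  86.5] [334.3 274. ]
back_board 0.88 [ 436.1 -105.    17.6] [327.1 290. ]
book_center 0.91 [ 175.8 -320.1   75.8] [283.3 386.2]
book_center 0.81 [463.6 -95.7  90.4] [333.3 272.5]
book_center 0.62 [360.4 243.9  76.8] [252.8 208.7]
wedge_tab 0.95 [549.1 303.9  55.6] [295.6 176.7]
wedge 0.74 [550.1 256.9  -0.3] [303.2 196. ]
wedge_tip 0.81 [565.4 188.   15.1] [316.8 205.7]
ramp 0.36 [349.  480.1   4.7] [222.7 174.1]
ramp_seat 0.91 [535.9 -89.   29.9] [352.2 269.8]
wrist 66.09594517304558 [171.8 499.4 384.9]
1.15
```

View pics/top0.png

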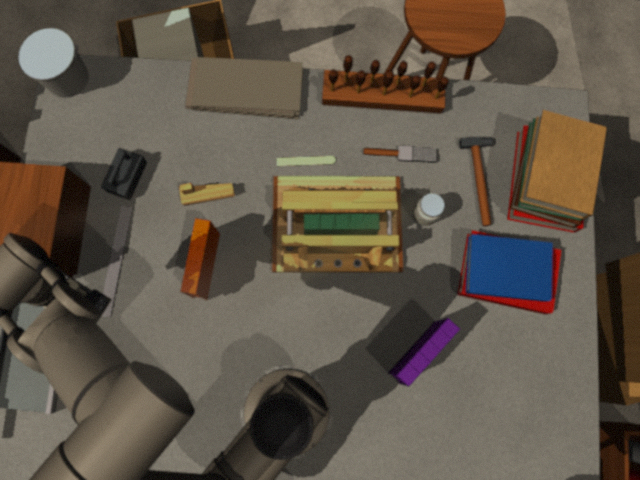

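View pics/side0.png

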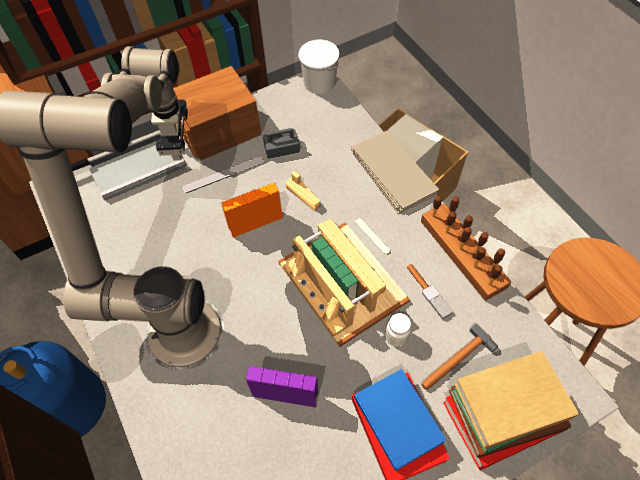

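```bash
python3 - <<'E'
import cv2
a=cv2.imread('pics/top0.png')[140:290,150:400]
b=cv2.imread('pics/side0.png')[130:330,200:430]
cv2.imwrite('pics/c1.png',cv2.resize(a,None,fx=3.2,fy=3.2,interpolation=cv2.INTER_CUBIC)[:600])
cv2.imwrite('pics/c2.png',cv2.resize(b,None,fx=3,fy=3,interpolation=cv2.INTER_CUBIC)[:600])
E
```

```text
(no output)
```

View pics/c1.png

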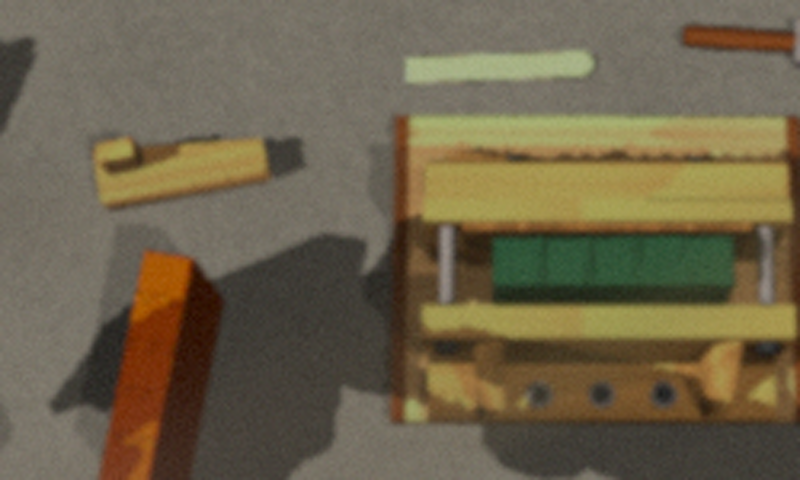

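View pics/c2.png

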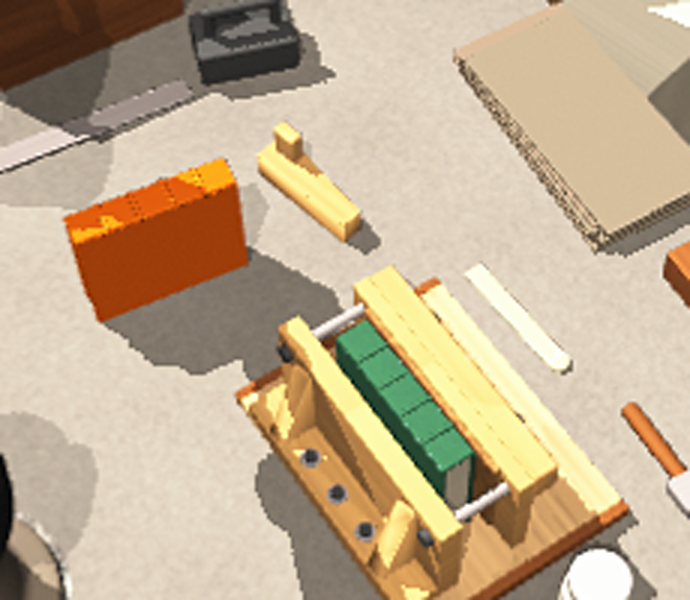

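```bash
python3 -m handwheel '{"translation":[[0.14,-0.3,0],[0.14,-0.33,0],[0.14,-0.33,0],[0.14,-0.33,0],[0.14,-0.33,0],[0.14,-0.33,0],[0.14,-0.33,0],[0.14,-0.33,0]],"twist":[0.04,0.04,0.04,0.04,0.04,0.04,0.04,0.04]}' 0
python3 - <<'E'
import cv2
a=cv2.imread('pics/top0.png')[165:285,260:415]
cv2.imwrite('pics/c3.png',cv2.resize(a,None,fx=5,fy=5,interpolation=cv2.INTER_CUBIC))
E
```

```text
time: 2.15
tool_pos: [404.1, 69.8, 249.6]
tcp_rot: [3.137, -0.003, 1.637]
contact_force: [1.2, 0.7, 0.3]
grip_width: 91.8
```

View pics/c3.png

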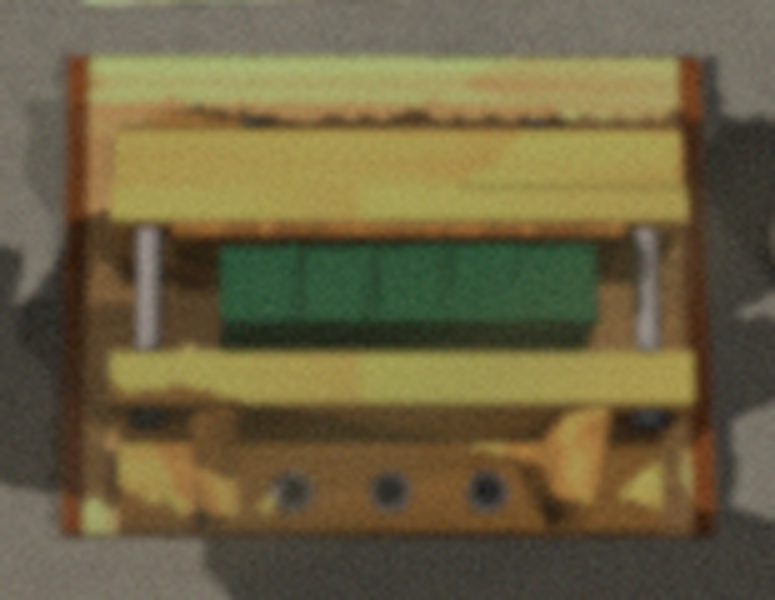

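```bash
python3 - <<'E'
from h import *
np.set_printoptions(precision=1,suppress=True)
c=capture('top')
print(c['distortion'])
for n,a,b,z in [('rail',(115,130),(678,127),150),('bbin',(110,352),(697,350),150),('bbout',(110,403),(695,403),150),('base bot',(62,533),(710,533),18),('base top',(70,57),(697,57),18)]:
    A=atz(c,(260+a[0]/5-.4,165+a[1]/5-.4),z);B=atz(c,(260+b[0]/5-.4,165+b[1]/5-.4),z)
    d=B-A;print(n,A,B,(A+B)/2,np.linalg.norm(d),'yaw of pressY from -y',np.degrees(np.arctan2(d[0],-d[1])))
E
python3 -m handwheel '{"translation":[[-0.2,0,0],[-0.3,0,0],[-0.3,0,0],[-0.3,0,0],[-0.3,0,0],[-0.3,0,0],[-0.3,0,0],[-0.3,0,0]],"twist":[0,0,0,0,0,0,0,0]}'
python3 -c "
from plant import *
print(get_obs()['joint_positions'])"
```

```text
[-0.1  0.   0.   0.   0. ]
rail [532.8  47.9 150. ] [ 555.  -226.7  150. ] [543.9 -89.4 150. ] 275.4580966102124 yaw of pressY from -y 4.6186410071341975
bbin [422.1  41.  150. ] [ 444.  -240.2  150. ] [433.1 -99.6 150. ] 282.02012604197853 yaw of pressY from -y 4.446793895709415
bbout [397.3  38.9 150. ] [ 418.  -240.3  150. ] [ 407.7 -100.7  150. ] 279.88874802799967 yaw of pressY from -y 4.234762380658327
base bot [352.2  66.   18. ] [ 377.  -270.9   18. ] [ 364.6 -102.4   18. ] 337.7607416107096 yaw of pressY from -y 4.207277715516057
base top [611.   84.5  18. ] [ 636.6 -254.2   18. ] [623.8 -84.9  18. ] 339.62489527929387 yaw of pressY from -y 4.314645907267537
time: 3.2
tool_pos: [53.9, 63.1, 248.7]
tcp_rot: [3.134, 0.002, 1.634]
contact_force: [-1.0, -1.4, 0.5]
grip_width: 92.2
[-3.11682447e-01 -7.64410569e-01  2.32738802e+00  6.26182754e-04
  1.57051261e+00 -1.94572423e+00]
```

```bash
python3 -m handwheel '{"translation":[[0.05,0,0.2],[0,0,0.2],[0,0,0.2],[0,0,0.2],[0,0,0.3],[0,0,0.3],[0,0,0.3],[0,0,0.3]],"twist":[0,0,0,0,0,0,0,0]}'
python3 -c "
from plant import *
print(get_obs()['joint_positions'])"
```

```text
time: 4.2
tool_pos: [56.2, 64.0, 554.8]
tcp_rot: [3.129, 0.004, 1.618]
contact_force: [0.2, -0.6, 0.1]
grip_width: 91.5
[-2.62635005e-01 -5.99951736e-01  1.46711882e+00  2.02761187e-04
  2.26107834e+00 -1.88087732e+00]
```

```bash
python3 -m handwheel '{"translation":[[0.32,0,0.24],[0.32,0,0.24],[0.32,0,0.24],[0.32,0,0.24],[0,0,0.25],[0,0,0.25],[0,0,0.25],[0,0,0.25]],"twist":[-0.016,-0.016,-0.016,-0.016,0,0,0,0]}'
python3 -c "
from plant import *
print(get_obs()['joint_positions'],get_obs()['tcp_rot'])"
```

```text
time: 5.2
tool_pos: [248.6, 63.7, 763.8]
tcp_rot: [3.061, 0.004, 1.511]
contact_force: [-0.2, 0.5, 0.4]
grip_width: 91.9
[-0.04569318  0.05873481  0.34544417 -0.01021142  2.65732842 -1.56602162] [3.06147035 0.00363362 1.51095503]
```

```bash
python3 -m handwheel '{"translation":[[-0.2,0.08,0.03],[-0.2,0,0.05],[-0.2,0,0.05],[-0.2,0,0.05],[-0.2,0,0.05],[-0.2,0,0.05],[-0.2,0,0.05],[-0.2,0,0.05]],"twist":[0,0,0,0,0,0,0,0]}'
python3 -c "
from plant import *
print(get_obs()['joint_positions'],get_obs()['tcp_rot'])"
```

```text
time: 6.2
tool_pos: [23.1, 85.0, 748.6]
tcp_rot: [3.02, 0.001, 1.503]
contact_force: [0.1, 1.0, -0.1]
grip_width: 91.3
[ 0.67652298 -0.28404064  0.67257423 -0.17893995  2.65740266 -0.98872361] [3.01997026e+00 8.72699066e-04 1.50275883e+00]
```

```bash
python3 -m handwheel '{"translation":[[0.15,-0.03,0.35],[0.15,-0.03,0.35],[0,0,0.4],[0,0,0.4],[0,0,0.4],[0,0,0.4],[0,0,0.4],[0,0,0.4]],"twist":[0,0,0,0,0,0,0,0]}'
python3 -c "
from plant import *
print(get_obs()['joint_positions'],get_obs()['tcp_rot'])"
```

```text
time: 7.2
tool_pos: [99.8, 106.4, 825.0]
tcp_rot: [2.76, -0.05, 1.569]
contact_force: [0.3, 0.1, 0.2]
grip_width: 91.8
[ 0.72632363 -0.07169308  0.18751849 -0.47581655  2.65731813 -1.29556308] [ 2.75999947 -0.05004768  1.56869204]
```

```bash
python3 -m handwheel '{"translation":[[-0.1,-0.1,0.4],[-0.1,-0.1,0.4],[-0.1,-0.1,0.4],[-0.1,0,0.4],[-0.1,0,0.4],[-0.1,0,0.4],[-0.1,0,0.4],[-0.1,0,0.4]],"twist":[0,0,0,0,0,0,0,0]}'
python3 -c "
from plant import *
print(get_obs()['joint_positions'],get_obs()['tcp_rot'])"
```

```text
time: 8.2
tool_pos: [57.1, 23.8, 852.9]
tcp_rot: [2.615, -0.107, 1.603]
contact_force: [1.1, 0.9, -0.3]
grip_width: 91.7
[ 1.08368332 -0.12473886  0.0373496  -0.99570819  2.65703356 -1.50438803] [ 2.61459514 -0.10686177  1.60297574]
```

```bash
python3 -m handwheel '{"translation":[[0.2,0.08,-0.2],[0.25,0.08,-0.2],[0.3,0.1,-0.25],[0.3,0.1,-0.25],[0.3,0.1,-0.25],[0.3,0.1,-0.25],[0.3,0.1,-0.25],[0.3,0.1,-0.25]],"twist":[0,0,0,0,-0.08,-0.11,-0.11,-0.11]}'
python3 -c "
from plant import *
print(get_obs()['joint_positions'],get_obs()['tcp_rot'])"
```

```text
time: 9.2
tool_pos: [292.0, 126.9, 616.2]
tcp_rot: [2.428, -0.194, 0.975]
contact_force: [-0.7, 1.1, 1.4]
grip_width: 91.8
[ 0.73465614 -0.29357027  1.39998952 -0.64651005  1.63733774 -0.34684777] [ 2.42799133 -0.1937532   0.97508449]
```

```bash
python3 -m handwheel '{"translation":[[0.1,0,-0.35],[0.1,0,-0.35],[0.1,0,-0.3],[0.1,0,-0.3],[0,0,0],[0,0,0],[0,0,0],[0,0,0]],"twist":[0,0,0,-0.1,-0.118,-0.118,-0.118,-0.118]}'
python3 -c "
from plant import *
print(get_obs()['joint_positions'],get_obs()['tcp_rot'])"
```

```text
time: 10.2
tool_pos: [352.9, 123.9, 404.7]
tcp_rot: [2.429, -0.173, 0.06]
contact_force: [0.9, 0.5, 0.9]
grip_width: 91.8
[ 0.62929545  0.12100682  1.59283234 -0.67743652  1.70558328  0.63738734] [ 2.42858167 -0.17324779  0.0595049 ]
```

```bash
python3 -m handwheel '{"translation":[[0,0,0],[0,0,0],[0,0,0],[0,0,0],[0,0,0],[0,0,0],[0,0,0],[0,0,0]],"twist":[-0.118,-0.118,-0.118,-0.118,-0.118,-0.118,-0.118,-0.118]}'
python3 -c "
from plant import *
print(get_obs()['joint_positions'],get_obs()['tcp_rot'])"
```

```text
time: 11.2
tool_pos: [353.9, 123.5, 399.8]
tcp_rot: [2.416, -0.167, -1.439]
contact_force: [-0.3, -0.3, -0.3]
grip_width: 92.0
[ 0.19603202  0.39352702  1.2454483  -0.1040295   2.23772637  1.66578295] [ 2.41576556 -0.167204   -1.43903453]
```

```bash
python3 -m handwheel '{"translation":[[-0.05,0,0.3],[-0.05,0,0.35],[-0.05,0,0.35],[-0.05,0,0.35],[-0.05,0,0.2],[0,0,0],[0,0,0],[0,0,0]],"twist":[-0.118,-0.118,-0.118,0,0,0.118,0.118,0.118]}'
python3 -c "
from plant import *
print(get_obs()['joint_positions'],get_obs()['tcp_rot'])"
```

```text
time: 12.2
tool_pos: [300.3, 127.1, 577.9]
tcp_rot: [2.428, -0.149, -1.459]
contact_force: [0.2, -0.2, 0.1]
grip_width: 91.8
[ 0.20892457  0.29031435  0.91740675 -0.10379923  2.65685858  1.65008997] [ 2.42779592 -0.14916174 -1.45904522]
```

```bash
python3 -m handwheel '{"translation":[[0,0,0],[0,0,0],[0,0,0.1],[0,0,0.2],[0,0,0.35],[0,0,0.35],[0,0,0.35],[0,0,0]],"twist":[-0.118,-0.118,-0.118,-0.118,0,0,0,0]}'
python3 -c "
from plant import *
print(get_obs()['joint_positions'],get_obs()['tcp_rot'])"
```

```text
time: 13.2
tool_pos: [277.3, 184.1, 676.9]
tcp_rot: [2.42, -0.098, -2.258]
contact_force: [-0.7, -0.2, 0.2]
grip_width: 91.7
[9.52286317e-04 2.08807061e-01 7.49808282e-01 8.93346182e-01
 2.65740703e+00 3.00417999e+00] [ 2.42030507 -0.09756664 -2.25764234]
```

```bash
python3 -m handwheel '{"translation":[[0,0,0.1],[0,0,0.1],[0,0,0.1],[0,0,0.05],[0,0,-0.3],[0,0,-0.35],[0.1,0,-0.35],[0.1,0,-0.35]],"twist":[0.118,0.118,0.118,0.118,0,0,0,0.05]}'
python3 -c "
from plant import *
print(get_obs()['joint_positions'],get_obs()['tcp_rot'])"
```

```text
time: 14.2
tool_pos: [271.4, 216.0, 392.7]
tcp_rot: [2.436, -0.054, -1.458]
contact_force: [0.4, 1.1, -1.0]
grip_width: 91.8
[0.35016567 0.2937962  1.39151067 0.13552455 2.15146941 1.86151595] [ 2.43628693 -0.05360202 -1.45827654]
```

```bash
python3 -m handwheel '{"translation":[[0.29,-0.25,-0.08],[0.29,-0.25,-0.08],[0.29,-0.25,-0.08],[0.29,-0.25,-0.08],[0.29,-0.25,-0.12],[0.29,-0.25,-0.12],[0.29,-0.25,-0.12],[0.29,-0.25,-0.12]],"twist":[-0.003,-0.003,-0.003,-0.003,-0.003,-0.003,-0.003,-0.003]}' 255
python3 - <<'E'
from h import *
np.set_printoptions(precision=3,suppress=True)
print(get_obs()['joint_positions'],get_obs()['tcp_rot'])
c=shot('wrist','w1.png')
for l in ['rail_mid','cheek_heel','ramp_seat','press']:
    for r in spot_point('wrist',l)[:2]:
        P=w(c,r['position']);print(l,round(r['score'],2),P,pix(c,P))
E
```

```text
time: 15.2
tool_pos: [616.0, -101.9, 256.5]
tcp_rot: [2.381, -0.054, -1.466]
contact_force: [3.4, -0.3, 0.8]
grip_width: 16.5
[-0.178  1.034  0.445 -0.335  2.368  1.155] [ 2.381 -0.054 -1.466]
rail_mid 0.59 [544.609 -89.263 129.12 ] [278.507 182.821]
cheek_heel 0.67 [513.359 -94.615  35.143] [283.68  128.577]
cheek_heel 0.21 [545.16  -92.915 129.422] [283.454 182.771]
ramp_seat 0.88 [526.097 -93.11   32.828] [282.507 116.331]
press 0.74 [489.114 -92.775   1.863] [281.034 124.54 ]
```

View pics/w1.png

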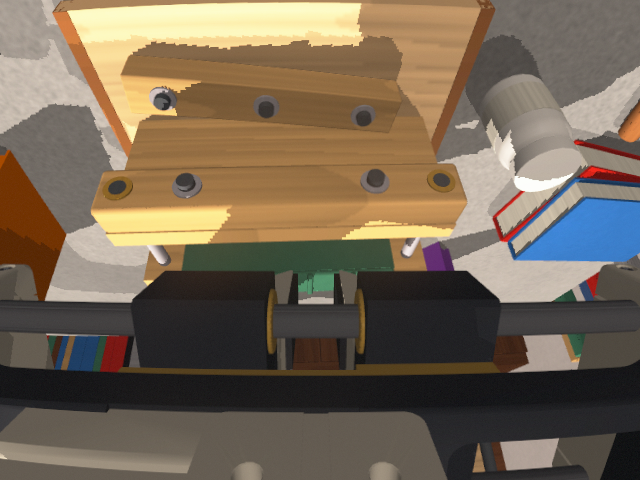

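```bash
python3 -m handwheel '{"translation":[[-0.02,0.04,-0.2],[-0.02,0.04,-0.2],[0,0,-0.2],[0,0,-0.18],[-0.03,0,0],[-0.05,0,0],[-0.04,0,0],[-0.04,0,0]],"twist":[0,0,0,0,0,0,0,0]}' 255
python3 - <<'E'
from h import *
np.set_printoptions(precision=3,suppress=True)
print(get_obs()['joint_positions'],get_obs()['tcp_rot'])
c=shot('side','s1.png');a=c['img'][150:350,230:430,::-1]
cv2.imwrite('pics/s1.png',cv2.resize(a,None,fx=3,fy=3,interpolation=cv2.INTER_CUBIC))
E
```

```text
time: 16.45
tool_pos: [578.8, -81.6, 161.2]
tcp_rot: [2.398, -0.06, -1.451]
contact_force: [0.4, 0.2, 0.5]
grip_width: 0.4
[-0.156  0.962  0.843 -0.257  2.038  1.286] [ 2.398 -0.06  -1.451]
```

View pics/s1.png

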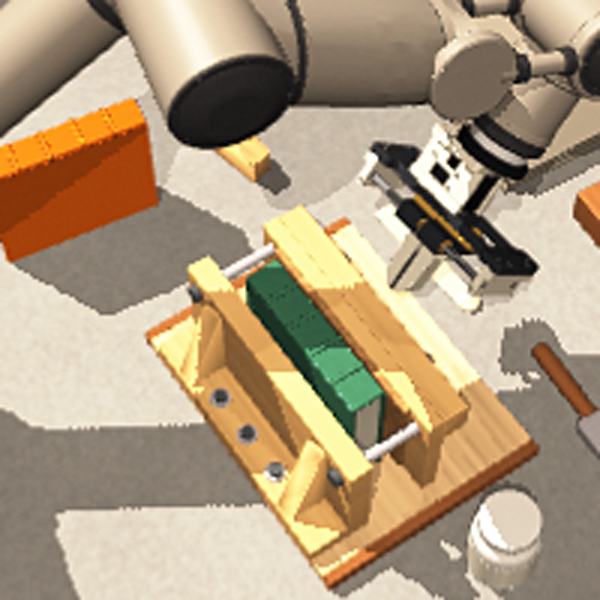

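```bash
python3 -m handwheel '{"translation":[[0,-0.03,-0.08],[0,-0.03,-0.08],[-0.03,0,0],[-0.03,0,0],[-0.03,0,0],[-0.03,0,0],[-0.03,0,0],[-0.03,0,0]],"twist":[0,0,0,0,0,0,0,0]}' 255
```

```text
time: 17.5
tool_pos: [552.3, -92.5, 135.3]
tcp_rot: [2.407, -0.063, -1.45]
contact_force: [9.2, -1.5, 0.5]
grip_width: 0.6
```

```bash
python3 -m handwheel '{"translation":[[-0.03,0,0],[-0.03,0,0],[-0.03,0,0],[-0.02,0,0],[0,0,0],[0,0,0],[0,0,0],[0,0,0]],"twist":[0,0,0,0,0,0,0,0]}' 255
```

```text
time: 18.5
tool_pos: [544.8, -92.9, 136.2]
tcp_rot: [2.444, -0.07, -1.447]
contact_force: [4.5, -0.7, -1.1]
grip_width: 0.4
```

```bash
python3 - <<'E'
from h import *
np.set_printoptions(precision=3,suppress=True)
for cam in ['side','top','wrist']:
    c=shot(cam)
    a=c['img'][:,:,::-1]
    if cam=='side': cv2.imwrite('pics/s2.png',cv2.resize(a[200:350,270:430],None,fx=4,fy=4,interpolation=cv2.INTER_CUBIC))
    if cam=='wrist': cv2.imwrite('pics/w2.png',a)
    for l in ['rail_mid','cheek_heel','back_board']:
      for r in spot_point(cam,l)[:2]:
        P=w(c,r['position']);print(cam,l,round(r['score'],2),P,pix(c,P))
E
```

```text
side rail_mid 0.82 [526.314 -90.477 128.061] [350.731 255.814]
side rail_mid 0.75 [535.227 -89.554  29.085] [352.051 270.159]
side back_board 0.93 [ 435.61  -103.254   16.546] [326.634 289.778]
top rail_mid 0.95 [531.66  -91.809 125.616] [339.101 197.903]
top rail_mid 0.71 [ 644.24  -479.101    2.127] [479.554 181.232]
top cheek_heel 0.31 [587.215 487.826   1.785] [127.283 176.034]
top back_board 0.7 [ 431.809 -100.389   15.417] [337.679 246.084]
wrist rail_mid 0.72 [527.776 -92.182  34.412] [297.799 165.775]
wrist cheek_heel 0.69 [493.012 -93.913  33.418] [295.963 202.563]
```

View pics/s2.png

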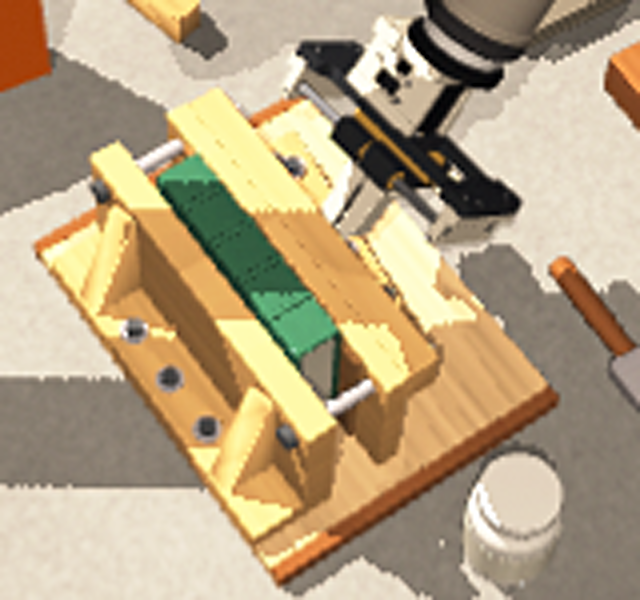

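View pics/w2.png

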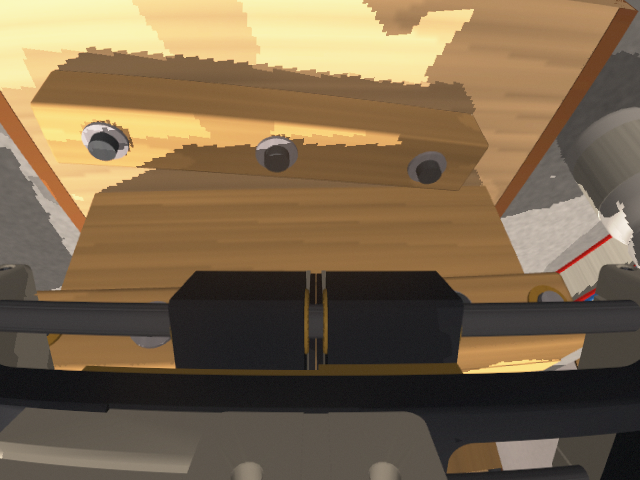

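```bash
python3 -m handwheel '{"translation":[[-0.03,0,0],[-0.03,0,0],[-0.03,0,0],[-0.03,0,0],[-0.03,0,0],[-0.03,0,0],[-0.03,0,0],[-0.03,0,0]],"twist":[0,0,0,0,0,0,0,0]}' 255
```

```text
time: 20.1
tool_pos: [540.7, -92.9, 138.3]
tcp_rot: [2.547, -0.088, -1.44]
contact_force: [19.5, 0.5, -2.0]
grip_width: 0.1
```

```bash
python3 -m handwheel '{"translation":[[0.2,0,0.1],[0.1,0.1,0.3],[0,0.39,0.08],[0,0.39,0.05],[0,0.39,0],[0,0.39,0],[0,0.39,0],[0,0.39,0]],"twist":[0,0,0.012,0.012,0.012,0.012,0.012,0.012]}' 0
python3 - <<'E'
from h import *
np.set_printoptions(precision=3,suppress=True)
print(get_obs()['joint_positions'],get_obs()['tcp_rot'])
for cam in ['wrist','side','top']:
    c=shot(cam, 'x3%s.png'%cam)
    for l in ['wedge_tab','wedge','wedge_tip','rail_mid']:
      for r in spot_point(cam,l)[:2]:
        P=w(c,r['position']);print(cam,l,round(r['score'],2),P,pix(c,P))
E
```

```text
time: 21.1
tool_pos: [579.3, 279.0, 223.0]
tcp_rot: [2.528, -0.086, -1.332]
contact_force: [1.2, 0.2, -0.5]
grip_width: 75.9
[ 0.336  1.012  0.508 -0.017  2.24   1.689] [ 2.528 -0.086 -1.332]
wrist wedge_tab 0.97 [545.978 303.282  53.488] [254.057 131.399]
wrist wedge 0.79 [545.949 257.103   1.473] [308.642 105.572]
wrist wedge 0.41 [351.228 481.901   0.517] [ 81.354 227.676]
wrist wedge_tip 0.85 [563.744 189.598  20.974] [392.114 112.792]
side wedge_tab 0.53 [ 438.156 -103.517   12.466] [327.398 290.062]
side wedge 0.97 [551.292 257.367   2.078] [303.375 195.306]
side wedge_tip 0.95 [565.519 187.74   15.844] [316.821 205.611]
side wedge_tip 0.37 [ 542.761 -330.932   -5.214] [396.209 336.357]
side rail_mid 0.98 [529.624 -92.506 126.651] [352.027 256.077]
top wedge_tab 0.3 [431.567 -95.79   16.343] [335.948 245.98 ]
top wedge 0.8 [547.374 255.776   0.225] [209.17  195.949]
top wedge_tip 0.47 [566.293 188.451  17.871] [233.662 189.136]
top wedge_tip 0.42 [ 643.672 -475.637    1.223] [478.21  181.435]
top rail_mid 0.8 [530.539 -92.993 125.965] [339.558 198.332]
top rail_mid 0.65 [ 391.225 -540.137   42.88 ] [507.003 271.687]
```

View pics/x3wrist.png

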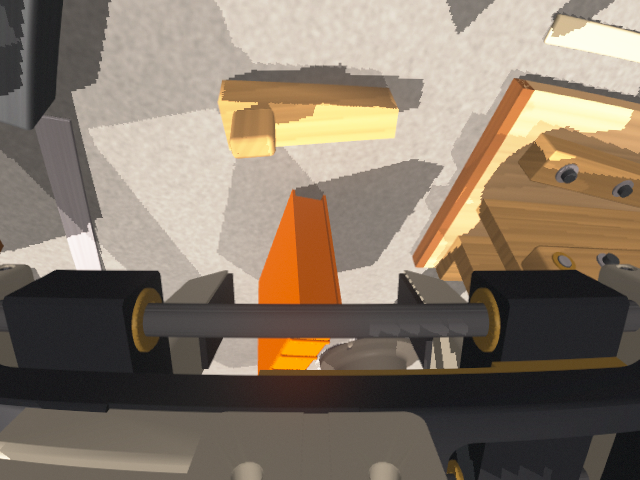

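View pics/x3side.png

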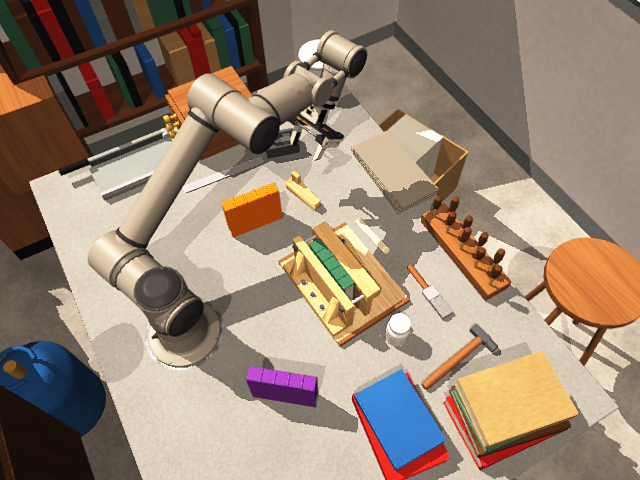

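```bash
python3 -m handwheel '{"translation":[[-0.035,0.04,-0.16],[-0.035,0.04,-0.16],[-0.03,0.04,-0.16],[-0.02,0.04,-0.16],[-0.02,0.03,-0.14],[0,0,0],[0,0,0],[0,0,0]],"twist":[0.01,0.009,0,0,0,0,0,0]}' 0
python3 - <<'E'
from h import *
np.set_printoptions(precision=3,suppress=True)
print(get_obs()['joint_positions'],get_obs()['tcp_rot'])
c=shot('wrist', 'x4.png')
for l in ['wedge_tab','wedge','wedge_tip']:
      for r in spot_point('wrist',l)[:2]:
        P=w(c,r['position']);print(l,round(r['score'],2),P,pix(c,P))
E
```

```text
time: 22.85
tool_pos: [559.7, 305.5, 105.0]
tcp_rot: [2.535, -0.085, -1.305]
contact_force: [-0.4, -0.7, -0.2]
grip_width: 91.6
[ 0.381  1.059  0.719 -0.004  1.975  1.712] [ 2.535 -0.085 -1.305]
wedge_tab 0.89 [548.214 302.422  56.094] [306.111 238.844]
wedge 0.8 [551.217 255.767   0.981] [372.341 177.843]
wedge_tip 0.81 [560.449 190.463  19.831] [476.914 202.097]
```

View pics/x4.png

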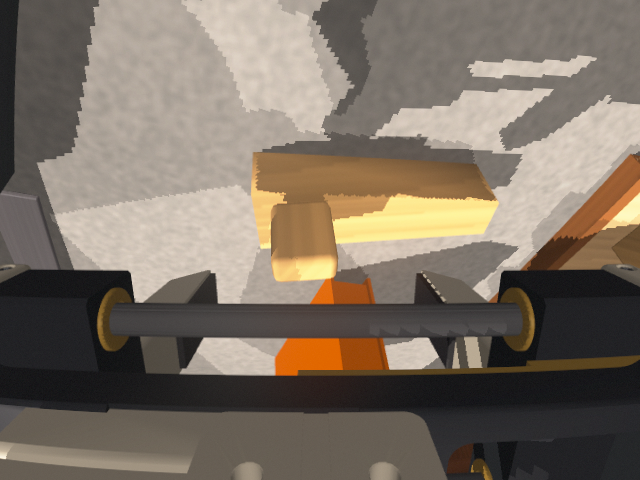

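```bash
python3 -m handwheel '{"translation":[[0,0,-0.08],[0,0,-0.07],[0,0,-0.05],[0,0,0],[0,0,0],[0,0,0],[0,0,0],[0,0,0]],"twist":[0,0,0,0,0,0,0,0]}' 0
python3 -m handwheel '{"translation":[[0,0,0],[0,0,0],[0,0,0],[0,0,0],[0,0,0],[0,0,0],[0,0,0],[0,0,0]],"twist":[0,0,0,0,0,0,0,0]}' 255
```

```text
time: 24.05
tool_pos: [559.6, 305.4, 72.7]
tcp_rot: [2.535, -0.085, -1.305]
contact_force: [0.9, 0.3, -0.1]
grip_width: 91.7
time: 25.05
tool_pos: [559.6, 305.7, 73.0]
tcp_rot: [2.535, -0.085, -1.305]
contact_force: [0.0, 0.3, -0.0]
grip_width: 32.3
```

```bash
python3 -m handwheel '{"translation":[[0,0,0.13],[0,0,0.13],[-0.05,-0.17,0],[-0.05,-0.17,0],[-0.05,-0.17,0],[-0.05,-0.17,0],[-0.05,-0.15,0],[0,0,0]],"twist":[0,0,-0.025,-0.025,-0.025,-0.025,-0.022,0]}' 255
python3 - <<'E'
from h import *
np.set_printoptions(precision=3,suppress=True)
print(get_obs()['joint_positions'],get_obs()['tcp_rot'],get_obs()['tool_pos'])
for cam in ['wrist','side','top']:
    c=shot(cam, 'x5%s.png'%cam)
    for l in ['wedge_tab','wedge','wedge_tip','cheek_heel','rail_mid','ramp_seat']:
      for r in spot_point(cam,l)[:2]:
        P=w(c,r['position']);print(cam,l,round(r['score'],2),P,pix(c,P))
a=cv2.imread('pics/x5side.png')[130:330,230:430];cv2.imwrite('pics/x5s.png',cv2.resize(a,None,fx=3,fy=3,interpolation=cv2.INTER_CUBIC))
E
```

```text
time: 26.05
tool_pos: [523.5, 178.6, 124.0]
tcp_rot: [2.55, -0.084, -1.502]
contact_force: [0.3, 0.7, -1.4]
grip_width: 32.6
[ 0.191  0.852  1.109 -0.001  1.778  1.719] [ 2.55  -0.084 -1.502] [523.481 178.562 124.032]
wrist wedge_tab 0.8 [512.177 176.677 108.423] [313.289 294.652]
wrist wedge 0.65 [501.343 128.769  52.872] [385.591 221.613]
wrist wedge_tip 0.85 [501.767  58.754  72.826] [508.339 244.425]
side wedge_tab 0.65 [513.08  180.5   104.271] [303.147 198.133]
side wedge 0.96 [508.344 130.075  49.127] [310.049 219.56 ]
side wedge_tip 0.92 [508.445  60.896  63.989] [320.531 232.628]
side rail_mid 0.71 [529.704 -92.374 126.977] [352.03  255.977]
side rail_mid 0.44 [515.824 178.219 105.249] [304.225 198.102]
side ramp_seat 0.86 [532.902 -90.024  30.155] [351.504 270.44 ]
top wedge 0.64 [504.673 127.903  50.05 ] [252.722 209.796]
top wedge 0.34 [531.951 -90.07   29.161] [336.418 207.772]
top wedge_tip 0.75 [505.726  63.568  65.269] [277.033 209.685]
top rail_mid 0.76 [534.168 -92.329 125.146] [339.362 197.   ]
top ramp_seat 0.68 [533.51  -88.35   29.429] [335.811 207.132]
```

View pics/x5wrist.png

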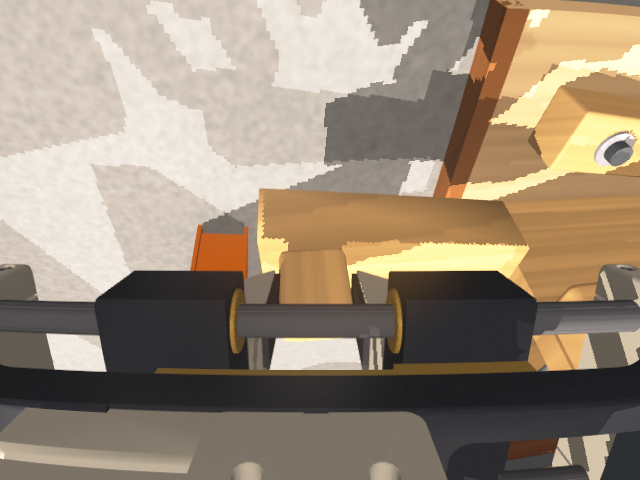

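View pics/x5s.png

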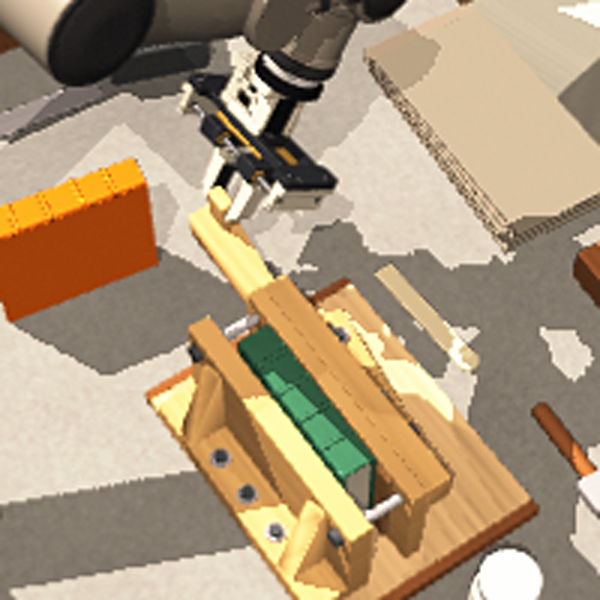

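```bash
python3 -m handwheel '{"translation":[[0,0,-0.1],[0,0,-0.06],[0.01,-0.14,-0.02],[0.01,-0.14,0],[0.01,-0.14,0],[0.01,-0.14,0],[0.01,-0.14,0],[0,0,0]],"twist":[0,0,0.004,0,0,0,0,0]}' 255
python3 - <<'E'
from h import *
np.set_printoptions(precision=3,suppress=True)
o=get_obs();print(o['tcp_rot'],o['tool_pos'],o['contact_force'])
for cam in ['wrist','side']:
    c=shot(cam, 'x6%s.png'%cam)
    for l in ['wedge_tab','wedge','wedge_tip','cheek_heel']:
      for r in spot_point(cam,l)[:2]:
        P=w(c,r['position']);print(cam,l,round(r['score'],2),P,pix(c,P))
a=cv2.imread('pics/x6side.png')[170:320,270:430];cv2.imwrite('pics/x6s.png',cv2.resize(a,None,fx=4,fy=4,interpolation=cv2.INTER_CUBIC))
E
```

```text
time: 28.1
tool_pos: [530.9, 65.5, 93.2]
tcp_rot: [2.548, -0.085, -1.496]
contact_force: [-0.3, -0.2, -1.0]
grip_width: 32.5
[ 2.548 -0.085 -1.496] [530.947  65.46   93.228] [-0.327 -0.174 -1.048]
wrist wedge_tab 0.59 [518.308  63.704  75.406] [312.233 292.104]
wrist wedge 0.71 [513.369  10.906  20.356] [394.079 214.167]
wrist wedge_tip 0.95 [507.951 -52.834  41.325] [503.689 245.559]
wrist cheek_heel 0.75 [494.397 -97.775  34.585] [551.764 249.793]
side wedge_tab 0.66 [538.333 -89.53   28.002] [352.886 269.878]
```

View pics/x6wrist.png

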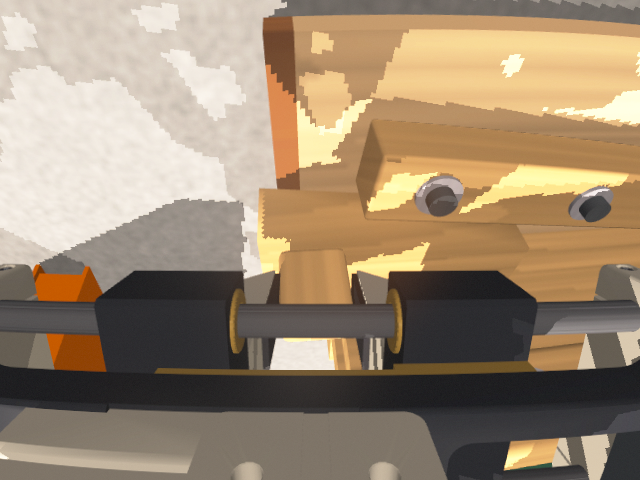

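View pics/x6s.png

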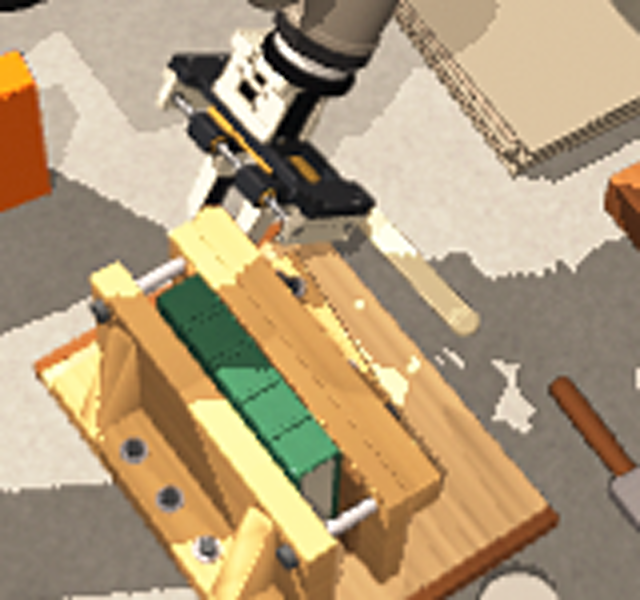

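```bash
python3 -m handwheel '{"translation":[[0,-0.1,0],[0,-0.1,0],[0,-0.1,-0.005],[0,-0.1,-0.005],[0,-0.08,0],[0,0,0],[0,0,0],[0,0,0]],"twist":[0,0,0,0,0,0,0,0]}' 255
```

```text
time: 29.6
tool_pos: [530.4, -9.9, 91.4]
tcp_rot: [2.547, -0.084, -1.494]
contact_force: [0.3, -0.1, -1.9]
grip_width: 32.5
```

```bash
python3 -m handwheel '{"translation":[[0,-0.04,0],[0,-0.04,0],[0,-0.04,0],[0,-0.03,0],[0,-0.03,0],[0,-0.03,0],[0,0,0],[0,0,0]],"twist":[0,0,0,0,0,0,0,0]}' 255
python3 - <<'E'
from h import *
np.set_printoptions(precision=3,suppress=True)
o=get_obs();print(o['tcp_rot'],o['tool_pos'],o['contact_force'],o['moment'])
c=shot('wrist','x7.png')
for l in ['wedge_tab','wedge','wedge_tip','cheek_heel','ramp_seat']:
      for r in spot_point('wrist',l)[:2]:
        P=w(c,r['position']);print(l,round(r['score'],2),P,pix(c,P))
E
```

```text
time: 30.6
tool_pos: [530.9, -42.9, 91.6]
tcp_rot: [2.549, -0.084, -1.493]
contact_force: [0.2, -0.5, 0.0]
grip_width: 32.6
[ 2.549 -0.084 -1.493] [530.89  -42.932  91.595] [ 0.213 -0.454  0.033] [ 0.173 -0.371  0.005]
wedge_tab 0.91 [518.556 -45.595  73.629] [314.189 291.454]
wedge 0.71 [511.798 -96.203  20.041] [391.774 217.947]
wedge_tip 0.57 [ 510.382 -163.271   40.122] [508.656 243.904]
ramp_seat 0.71 [528.897 -93.212  36.351] [400.602 217.337]
```

View pics/x7.png

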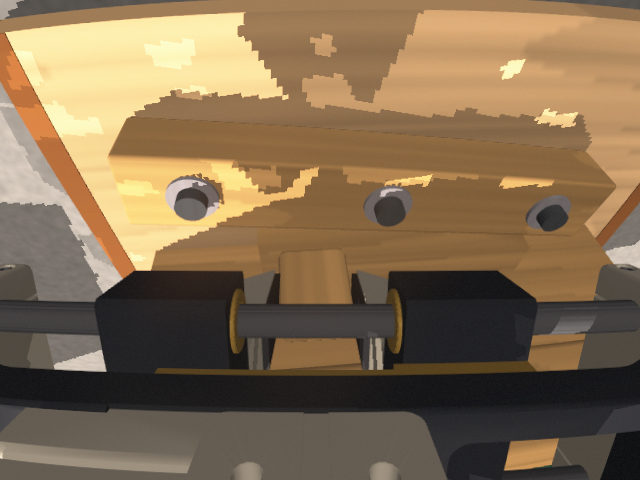

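```bash
python3 -m handwheel '{"translation":[[0,-0.03,0],[0,-0.03,0],[0,-0.03,0],[0,-0.03,0],[0,-0.03,0],[0,-0.03,0],[0,-0.03,0],[0,-0.03,0]],"twist":[0,0,0,0,0,0,0,0]}' 255
```

```text
time: 31.9
tool_pos: [530.7, -72.8, 91.9]
tcp_rot: [2.549, -0.069, -1.493]
contact_force: [1.6, 15.1, 2.7]
grip_width: 32.6
```

```bash
python3 -m handwheel '{"translation":[[0,-0.045,0],[0,-0.045,0],[0,-0.045,0],[0,-0.045,0],[0,-0.045,0],[0,-0.045,0],[0,-0.045,0],[0,-0.045,0]],"twist":[0,0,0,0,0,0,0,0]}' 255
```

```text
time: 32.9
tool_pos: [530.0, -86.9, 95.1]
tcp_rot: [2.55, 0.004, -1.501]
contact_force: [3.0, 26.0, 2.2]
grip_width: 31.8
```

```bash
python3 - <<'E'
from h import *
np.set_printoptions(precision=3,suppress=True)
o=get_obs();print(o['tcp_rot'],o['tool_pos'],o['contact_force'],o['moment'],o['grip_width'])
for cam in ['wrist','side','top']:
    c=shot(cam,'x8%s.png'%cam)
    for l in ['wedge_tab','wedge','wedge_tip','cheek_heel','ramp_seat','rail_mid']:
      for r in spot_point(cam,l)[:2]:
        P=w(c,r['position']);print(cam,l,round(r['score'],2),P,pix(c,P))
a=cv2.imread('pics/x8side.png')[170:320,270:430];cv2.imwrite('pics/x8s.png',cv2.resize(a,None,fx=4,fy=4,interpolation=cv2.INTER_CUBIC))
E
```

```text
[ 2.55   0.004 -1.501] [529.96  -86.869  95.15 ] [ 3.042 25.999  2.187] [ 3.771 -0.25  -2.41 ] 31.792584078598306
wrist wedge_tab 0.64 [515.734 -89.172  78.689] [316.795 296.511]
wrist wedge 0.79 [ 511.301 -132.118   22.134] [390.542 219.769]
wrist wedge_tip 0.55 [ 507.415 -205.039   38.869] [515.893 252.118]
wrist ramp_seat 0.62 [530.333 -93.573  35.251] [327.665 208.422]
side wedge_tab 0.75 [525.211 -92.571 126.754] [350.767 256.726]
side wedge_tab 0.18 [ 648.676 -482.939   -0.553] [456.716 361.684]
side ramp_seat 0.78 [536.935 -89.728  33.917] [352.6   269.219]
side rail_mid 0.82 [525.594 -92.691 126.216] [350.893 256.79 ]
top wedge_tab 0.62 [349.667 484.202  -1.35 ] [116.191 261.403]
top ramp_seat 0.7 [533.343 -89.255  31.84 ] [336.195 206.981]
top rail_mid 0.97 [526.14  -94.416 126.806] [340.042 199.987]
```

View pics/x8wrist.png

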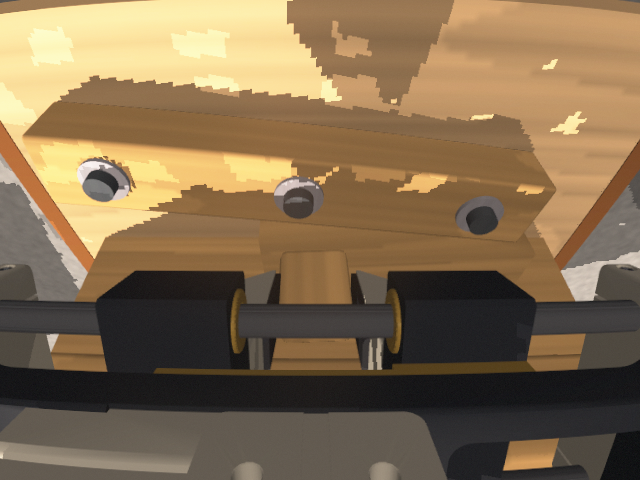

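View pics/x8s.png

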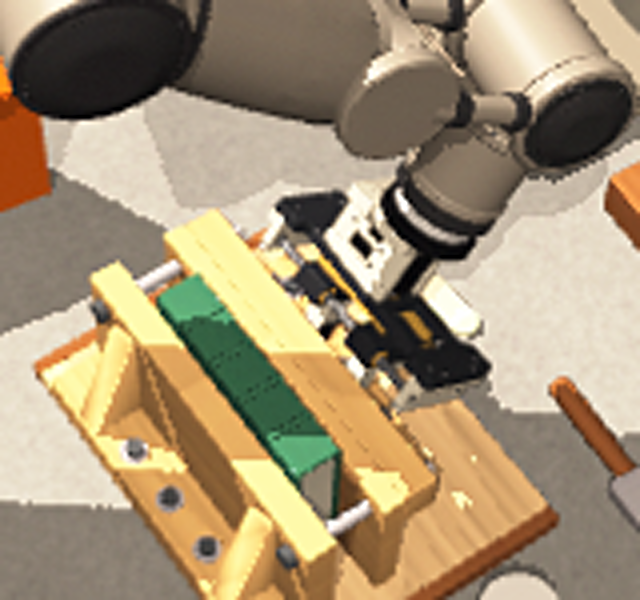

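```bash
python3 -m handwheel '{"translation":[[0,-0.04,-0.03],[0,-0.04,-0.03],[0,-0.04,-0.03],[0,-0.04,-0.03],[0,-0.045,-0.02],[0,-0.045,0],[0,-0.045,0],[0,-0.045,0]],"twist":[0,0,0,0,0,0,0,0]}' 255
```

```text
time: 34.95
tool_pos: [529.8, -91.9, 92.0]
tcp_rot: [2.548, 0.076, -1.508]
contact_force: [2.4, 27.0, 5.0]
grip_width: 32.1
```

```bash
python3 -m handwheel '{"translation":[[0,0,0],[0,0,0],[0,0,0],[0,0,0],[0,0,0],[0,0,0],[0,0,0],[0,0,0]],"twist":[0,0,0,0,0,0,0,0]}' 95
python3 - <<'E'
from h import *
np.set_printoptions(precision=3,suppress=True)
c=shot('wrist','x9.png')
for l in ['wedge_tab','wedge','wedge_tip']:
      for r in spot_point('wrist',l)[:2]:
        P=w(c,r['position']);print(l,round(r['score'],2),P,pix(c,P))
E
```

```text
time: 35.95
tool_pos: [529.3, -94.2, 92.6]
tcp_rot: [2.547, 0.073, -1.508]
contact_force: [1.1, -0.5, 0.1]
grip_width: 57.5
wedge_tab 0.77 [518.355 -89.457  77.853] [304.189 294.518]
wedge 0.56 [ 508.929 -135.606   24.291] [393.494 230.536]
```

View pics/x9.png

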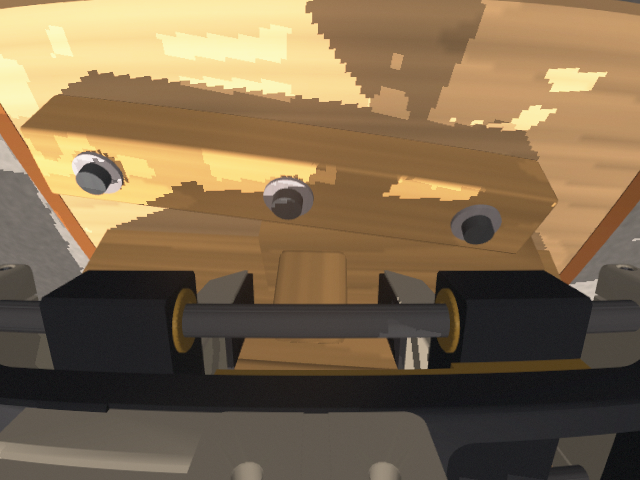

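```bash
python3 -m handwheel '{"translation":[[0.08,0,0.12],[0.1,0,0.15],[0.12,0,0.18],[0.15,0,0.2],[0.15,0,0.2],[0,0.2,0.2],[0,0.3,0.1],[0,0.3,0]],"twist":[0,0,0,0,0,0,0,0]}' 95
python3 - <<'E'
from h import *
np.set_printoptions(precision=3,suppress=True)
o=get_obs();print(o['tcp_rot'],o['tool_pos'],o['contact_force'])
for cam in ['wrist','side','top']:
    c=shot(cam,'y1%s.png'%cam)
    for l in ['wedge_tab','wedge','wedge_tip','cheek_heel','ramp_seat','rail_mid','book_center','back_board']:
      for r in spot_point(cam,l)[:1]:
        P=w(c,r['position']);print(cam,l,round(r['score'],2),P,pix(c,P))
a=cv2.imread('pics/y1side.png')[190:340,270:430];cv2.imwrite('pics/y1s.png',cv2.resize(a,None,fx=4,fy=4,interpolation=cv2.INTER_CUBIC))
E
```

```text
time: 37.15
tool_pos: [620.3, 25.6, 269.5]
tcp_rot: [2.545, 0.074, -1.515]
contact_force: [-0.1, 0.2, 0.2]
grip_width: 57.6
[ 2.545  0.074 -1.515] [620.319  25.633 269.487] [-0.119  0.203  0.193]
wrist wedge_tab 0.65 [518.364 -91.281  76.508] [444.916 197.979]
wrist wedge 0.92 [ 508.88  -140.748   19.122] [478.091 172.913]
wrist ramp_seat 0.88 [527.303 -92.39   35.98 ] [442.297 164.542]
wrist rail_mid 0.81 [521.511 -94.052 129.459] [458.86  237.586]
wrist book_center 0.82 [355.258 240.865  76.182] [151.683 266.119]
side wedge 0.65 [551.619 -79.404  14.756] [354.665 267.577]
side ramp_seat 0.83 [538.461 -88.912  28.366] [352.822 269.654]
side rail_mid 0.66 [524.908 -90.877 126.514] [350.38  256.382]
side book_center 0.81 [358.483 240.605  74.469] [252.769 210.096]
side back_board 0.79 [ 440.101 -103.387   14.142] [327.919 289.503]
top cheek_heel 0.72 [664.766   7.897  -2.492] [303.39  161.775]
top ramp_seat 0.57 [531.795 -87.265  31.211] [335.396 207.552]
top rail_mid 0.74 [528.019 -93.479 125.907] [339.69  199.329]
top book_center 0.94 [ 173.786 -317.227   77.401] [421.221 351.438]
top back_board 0.63 [433.656 -97.247  14.845] [336.521 245.352]
```

View pics/y1wrist.png

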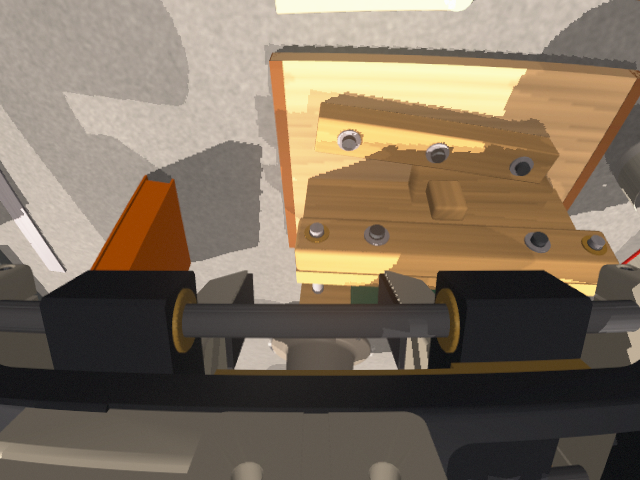

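View pics/y1s.png

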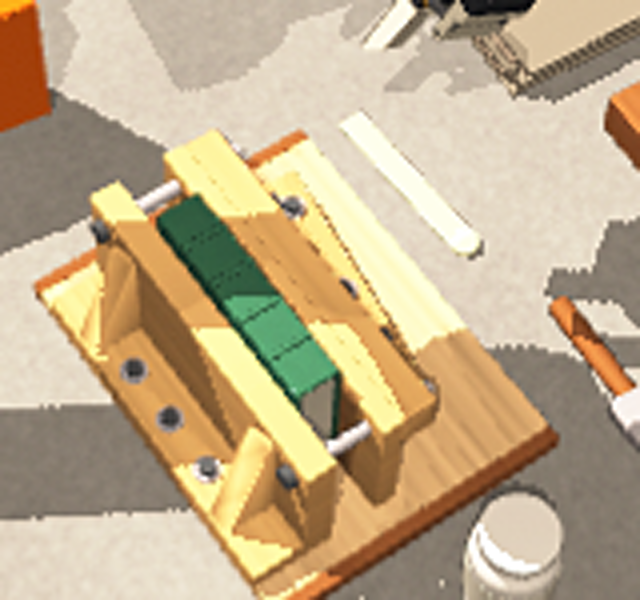

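```bash
python3 -c "
from plant import *
print(close_job())"
```

```text
the job is handed in; nothing more can be done
None
```

I closed the cheek on the green book, ran the wedge in thin end first along the ramp, and jammed it. I then let go, backed the hand clear and handed the job in at about 37 s; no verdict is reported.

- **Closing the cheek:** I pushed the rail with the closed fingertips until the force rose to about 19 N. That is above the 8 N needed just to move cheek and book, so I took the book as home against the back board.
- **Wedge:** I pinched it by the tab on its ends and pushed it in with the hand leaning about 34° outward. The push was 15 N at first and then a steady 26–27 N, which carried it about 19 mm further. That is more than the 15–20 N and towards the upper end of the 10–20 mm you described.
- **Getting the lean:** The move command has no tilt, so I got the lean by driving the arm against its reach limits, high up and clear of things. Joint 3 once read 0.037 against its stated 0.04 limit, and joint 4 reached -0.996 against -1. I took the 0.037 as rounding of the stated limit, but could not confirm it.

**Last checks:**
- The force on the hand after release was about 0 N.
- After I backed away, the wedge lay flat at about press y = 48 mm. I estimate the cork is squeezed about 3.5 mm.
- The views showed the green book held between cheek and back board. In the pictures I looked at, nothing else had moved.

**What disagreed:** the three cameras put the rail face between 521 and 528 mm. The wedge position implies about 520 mm, close to the wrist camera's 521.5. The side view could not show the wedge under the rail, so its final place rests on the wrist camera.

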